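# Free the lid press's ratchet and press a lid home

## Task

The lever lid press holds a filled jar whose push-on lid is only started on the rim, and a ratchet keeps the lever up. With the fingertips press the red paddle on the lever down to free the pawl, keep it down and push the lever down past the ratchet's teeth until its rubber foot has pressed the lid fully home. Leave the lever down on the lid and take the fingers away; lift and carry nothing, do not touch the jar or its lid with the gripper, and leave the other jars and lids where they are.

Things in the scene. Friction and masses are not known exactly. Their poses are not given: they have to be found in the camera images.
- press: bench lid press bolted to the table: cream bed 217 x 120 x 14 mm, two cheeks with the lever's hinge, a steel toothed quadrant up to z 220 mm. Origin on the table right below the hinge; z up; the lever points along the press's own -x ('outward'), y runs along the hinge pin. The bed reaches 45 mm behind and 172 mm outward of the origin. It never moves
- hinge (a point): centre of the lever's hinge pin, 150 mm above the table, on the press's middle plane. The black grip lies under the paddle on the lever's outer end, which bends down; it ends 265 mm outward of the hinge
- paddle (a point): middle of the red paddle's upper face (60 mm along the lever, 38 wide, 4 mm lip at both ends), above the grip. With the lever at 0 rad it lies 229 mm outward of and 20 mm above the hinge (paddle up), or 233 mm outward and 5 mm below it (fully down); its face then slopes down outward by 0.17 (up) or 0.35 rad (down). At other lever angles all this turns about the hinge
- lever (a joint): angle of the steel lever above level, rad; 0.42 to 0.62 at the start, where it may lie up to one tooth above the tooth that will stop it. Teeth 0.0775 rad apart hold it at 0.68 down to 0.14; upward it clicks freely. The foot meets the raised lid at about 0.055; lid home at about 0.0. The hinge is stiff: pawl free, the lever stays where it is until pushed (3 to 8 N at the paddle)
- pawl (a joint): angle of pawl and paddle against the lever, rad: 0 up (sprung home, nose in the teeth; up to 0.1 while the nose lies on a tooth's back), clear of the teeth above 0.13, 0.18 paddle down on the grip: 26 mm of travel at the paddle, 1 N rising to 2.3 N. Let go, it springs back and drops into the next tooth
- jar: filled glass jar, 54 mm wide and 93 mm high, loose in the white ring nest (13 mm high) of the press, 105 mm outward of the hinge; origin at the centre of its underside, 14 mm above the table
- lid: gold push-on lid on that jar, 54 mm wide and 12 mm high; origin at the centre of its lower edge. Friction on the neck takes about 22 N under the foot, about 10 N at the paddle
- lid_gap (a joint): how far the lid still stands above its seat, m: 0.005 to 0.007 at the start, 0 fully home
- next_jar: bystander: filled jar without a lid, 54 x 93 mm, loose on the table beside the press; origin at the centre of its underside
- done_jar: bystander: closed filled jar with gold lid, 54 mm wide and 94 mm high, loose on the table on the other side; origin at the centre of its underside
- spare_lid_1: bystander: loose gold lid on the table, 54 x 12 mm; origin at the centre of its underside
- spare_lid_2: bystander: another loose gold lid on the table, 54 x 12 mm; origin at the centre of its underside
Things that resemble listed ones, but are neither listed nor needed, are in the scene too. What is shaped like the jar but green or purple is not meant.

How it is judged:
By the outcome, as a careful person would: the job done as asked, in the order asked, and still so for the second after the job is handed in, with the robot touching nothing.
It also fails if it takes over 35 s, if anything falls off the work surface, if the arm or the gripper's body presses on something with over 40 N, if the wrist force passes 120 N, or if a joint passes its speed limit or range.

## Robot

A 6-joint arm with a two-finger parallel gripper is mounted at the origin on a cart in front of the work surface, level with it; the furniture and walls round the work are solid. World frame = base frame: x ahead of the robot, y to its left, z up, the work surface at z = 0. Lengths are in m, angles in rad, forces in N, time in s.
With the tool pointing down it reaches from about 0.3 to 0.825 m from the base axis. Payload 5.4 kg.
Tool frame: the origin (TCP) lies between the finger pads; the fingertips stand 22 mm ahead of it and the grasp point (between the pads) lies 3 mm ahead of it; y points along the fingers, z is the direction in which the jaws open and shut, and the axes are right-handed (so a half turn about y gives the same grasp; the last joint's range is limited). The gripper opens to 92 mm and grips with 3 to 60 N. Pads are 20 mm wide; open, the fingers measure 128 mm over their backs; the gripper's body (75 mm by 189 mm) begins 69 mm behind the grasp point.
Start: joints at [-1.502, 0.158, 1.597, -0, 1.386, -0.21], TCP at [0.158, -0.553, 0.237] pointing down, gripper open.
Joint ranges: [-2.91, 2.91], [-0.94, 2.29], [0.18, 2.7], [-1.29, 4.43], [0.17, 2.64], [-3, 3]. Speed limits (rad/s): [2.57, 2.57, 3.14, 3.14, 3.14, 3.14].

## Interface

Orientations are given as a unit quaternion [x, y, z, w].
In Python, from workcell import r gives the robot as it stands. Calls block until the motion is done:
- r.goto(position, orientation): joint-space move of the TCP to a pose.
- r.move_l(position, rot=None, v=0.15, threshold=None): straight line of the TCP; rot=None keeps the orientation; v is the mean speed in m/s. With threshold (N) it stops when the force on the tool has changed by that much, and returns True; else False.
- r.goto_joints(angles): joint-space move.
- r.set_gripper(opening): finger opening in m; the grip force is fixed at half the most; returns when the fingers have stopped.
- r.sleep(seconds).
- r.ik(position, orientation): joint angles nearest the present ones, or None.
- r.observe(): the state.
- r.grab_frame(name): name is "side" or "top" or "wrist"; returns a dict with "img" (420x560x3 uint8, red, green, blue), "depth" (420x560 float32, m along the optical axis (not along the pixel's ray), 0 where there is no reading), "camera_matrix" (3x3 intrinsics, pixels), "extrinsics" (4x4, takes a point from camera to world coordinates). Camera axes: x right, y up, looking along -z (the intrinsics and any distortion apply to the point x, -y, -z); pixel columns grow to the right and rows downward; lengths in m; the calibration is good to about 2 mm. A picture is of the moment at which its call begins.
A pose or a line that the arm cannot do raises r.PlanningError and nothing moves.
- r.job_done(): hands the job in, once; it reports no verdict.
Trained networks look in the newest picture that a camera, given by its name, has taken for a name from the list of things; names that differ only in an ending like _2 or _b are one class to them, and where a whole thing is asked for, a point or a joint stands for the part that bears it (a point fixed in the world has none). Each returns a list of dicts, best first, with "score" (0 to 1); they miss things now and then, are a little off and sometimes report something else, mostly with a low value. They report only what shows in the picture. A call takes as long as a camera call. They do not tell look-alikes from the thing itself.
- r.recognise(camera, name): "uv" ([column, row] in pixels, amid what is visible of it).
- r.spot_point(camera, name): "uv" ([column, row] in pixels: a listed point, or the origin of a listed thing).
The state is a dict: "time_s": time; "joints": joint angles; "joint_vel": joint speeds; "tau": joint torques, N m; "tool_pos": TCP position; "eef_rot": TCP orientation; "force": force on the tool from outside, world axes, zero at the start; "wrist_torque": the same for the moment, N m; "gripper_width": finger opening in m.
Only numpy, scipy, OpenCV 4.12 (cv2) and the standard library are available. Lean on these libraries where they do the work, as an engineer would, in place of code of your own. Each camera call takes 0.05 s, during which the arm holds its last target. There are 200 camera calls.

## Working session

There is one attempt and no reset: what is moved stays moved. The work goes in short steps, each a Python script; the robot and the scene stay as the last script left them, time stands still between calls to the robot, and variables do not carry over. Pictures are saved under pics/ and viewed, about 8 in all and at most 12, crops included, and the job is handed in when it is done.

```bash
mkdir -p pics; ls
cat > h.py <<'E'
import numpy as np, cv2
from workcell import r
def grab(cam,save=None):
    f=r.grab_frame(cam)
    if save: cv2.imwrite('pics/'+save,f['img'][:,:,::-1])
    return f
def pt(f,uv,d=None,w=2):
    u,v=[int(round(x)) for x in uv]
    if d is None:
        p=f['depth'][max(0,v-w):v+w+1,max(0,u-w):u+w+1]; p=p[p>0]
        if len(p)==0: return None
        d=np.median(p)
    K=f['camera_matrix']
    c=np.array([(uv[0]-K[0,2])/K[0,0]*d,-(uv[1]-K[1,2])/K[1,1]*d,-d,1])
    return (f['extrinsics']@c)[:3]
def proj(f,p):
    c=np.linalg.inv(f['extrinsics'])@np.r_[p,1]
    K=f['camera_matrix']
    return np.array([K[0,2]+K[0,0]*c[0]/-c[2],K[1,2]+K[1,1]*-c[1]/-c[2]])
E
python3 - <<'E'
from h import *
np.set_printoptions(precision=4,suppress=True)
o=r.observe();print(o)
for c in ['side','top']:
    f=grab(c,c+'0.png'); print(c,f['extrinsics'],f['camera_matrix'])
    for n in ['hinge','paddle','press','jar','lid','next_jar']:
        for k in ('recognise','spot_point'):
            for d in getattr(r,k)(c,n)[:5]: print(c,k,n,np.round(d['uv'],1),round(d['score'],2),pt(f,d['uv']))
s=cv2.imread('pics/side0.png');t=cv2.imread('pics/top0.png')
E
```

```text
pics
{'time_s': 0.0, 'joints': array([-1.5021,  0.159 ,  1.5983, -0.    ,  1.3862, -0.2101]), 'joint_vel': array([-0.0011,  0.0007, -0.0001,  0.0012, -0.0011,  0.0003]), 'tau': array([ -0.0019, -38.5561, -32.2118,   0.0701,   0.0379,  -0.0002]), 'tool_pos': array([ 0.1582, -0.5522,  0.2356]), 'eef_rot': array([-0.0982,  0.7009, -0.6996,  0.0983]), 'force': array([ 0.21  , -0.0185,  0.5307]), 'wrist_torque': array([ 0.0167,  0.0059, -0.0524]), 'gripper_width': 0.09209676392887553}
side [[ 0.082  -0.848   0.5236  1.0973]
 [ 0.9966  0.0672 -0.0472 -0.2539]
 [ 0.0048  0.5258  0.8506  1.0531]
 [ 0.      0.      0.      1.    ]] [[468.0239   0.     280.2104]
 [  0.     468.0239 209.7687]
 [  0.       0.       1.    ]]
side recognise hinge [287.5 256.5] 0.93 [ 0.6059 -0.191   0.0393]
side spot_point hinge [270.2 264.7] 0.78 [ 0.6804 -0.2363  0.1599]
side recognise paddle [309.2 166.8] 0.63 [ 0.5235 -0.1432  0.2816]
side recognise paddle [287.6 259.4] 0.5 [ 0.6084 -0.1908  0.0286]
side spot_point paddle [311.2 159.9] 0.91 [ 0.5104 -0.1379  0.2871]
side recognise press [286.1 258.6] 0.59 [ 0.
[... 2524 characters left out ...]
op spot_point jar [383.5 191.1] 0.73 [ 0.5881 -0.4105  0.0919]
top spot_point jar [291.  200.6] 0.54 [ 0.5573 -0.1944  0.1128]
top recognise lid [196.6 169.8] 0.72 [0.6309 0.0297 0.0926]
top recognise lid [264.1 285.5] 0.61 [ 0.3643 -0.1372  0.0934]
top recognise lid [389.6 188.6] 0.56 [ 0.5943 -0.4247  0.0925]
top recognise lid [291.3 196.5] 0.49 [ 0.567  -0.1949  0.1124]
top spot_point lid [387.9 191.2] 0.98 [ 0.5881 -0.4207  0.0919]
top spot_point lid [194.4 171. ] 0.69 [0.6281 0.0349 0.0921]
top spot_point lid [285.2 194.9] 0.46 [ 0.5577 -0.1815  0.1747]
top recognise next_jar [333.6 211.9] 0.9 [ 0.5473 -0.3001  0.0281]
top spot_point next_jar [330.8 210.7] 0.59 [ 0.5503 -0.2932  0.0272]
```

Run:
```python
import cv2,numpy as np
s=cv2.imread('pics/side0.png');t=cv2.imread('pics/top0.png')
cv2.imwrite('pics/a.png',s)
a=cv2.resize(s[120:340,140:440],None,fx=1.33,fy=1.33*1.0,interpolation=3)
a=cv2.resize(s[130:310,220:360],(400,514),interpolation=3);b=cv2.resize(t[110:290,220:360],(400,514),interpolation=3)
cv2.imwrite('pics/b.png',np.hstack([a,b]))
```

```text
(no output)
```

View pics/a.png

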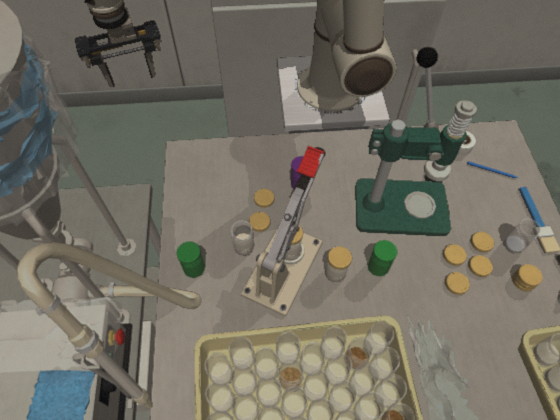

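View pics/b.png

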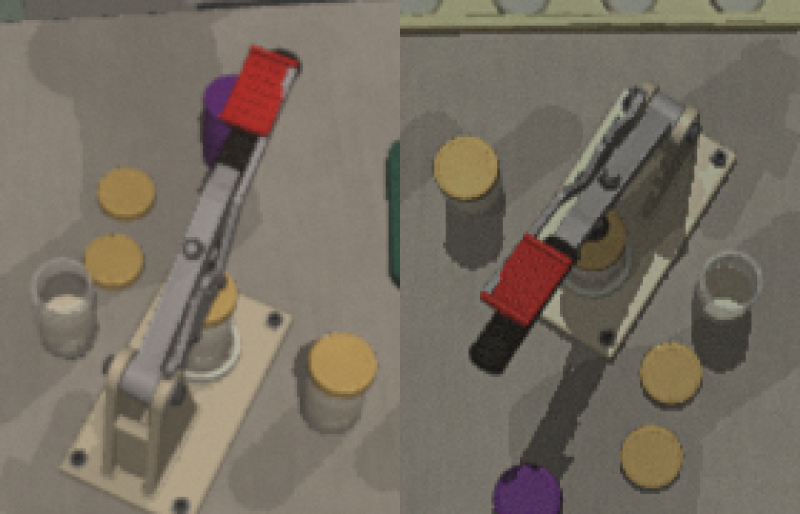

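Overview (side): my press is the cream one, with its hinge at (272,265) and red paddle at (310,162). Look-alikes:
- Press: the green one at (404,190).
- Jars: green at (191,260) and (382,258), purple at (300,170), the open jar at (243,238) and the closed jar at (339,264).

The crop confirms the choice: red paddle, cream bed, steel lever, and a gold-lidded jar in the white nest. Next I fit the bed and paddle from depth.

Run:
```python
from h import *
np.set_printoptions(precision=4,suppress=True)
def cloud(f):
    v,u=np.mgrid[0:420,0:560]; d=f['depth']; K=f['camera_matrix']
    c=np.stack([(u-K[0,2])/K[0,0]*d,-(v-K[1,2])/K[1,1]*d,-d,np.ones_like(d)],-1)
    return (c@f['extrinsics'].T)[...,:3]
for c in ['side','top']:
    f=grab(c); P=cloud(f); im=f['img'].astype(int)
    near=(np.hypot(P[...,0]-.6,P[...,1]+.19)<.25)&(f['depth']>0)
    red=near&(im[...,0]>150)&(im[...,1]<70)&(im[...,2]<80)&(P[...,2]>.15)
    red=cv2.erode(red.astype(np.uint8),np.ones((3,3)))>0
    R=P[red]; m=np.median(R,0); 
    A=np.c_[R[:,:2]-m[:2],np.ones(len(R))]; s=np.linalg.lstsq(A,R[:,2],rcond=None)[0]
    lo,hi=np.percentile(R,[2,98],axis=0)
    print(c,'paddle n',len(R),'mean',R.mean(0),'plane',s)
    bed=near&(abs(P[...,2]-.014)<.004)&(im[...,0]>im[...,2]+15)&(im[...,0]>110)
    n,l,st,ce=cv2.connectedComponentsWithStats(bed.astype(np.uint8)); 
    B=P[bed]; 
    rect=cv2.minAreaRect((B[:,:2]*1000).astype(np.float32)); print('bed',len(B),rect, cv2.boxPoints(rect))
    vis=(near&(abs(P[...,2]-.014)<.006))
    o=f['img'][:,:,::-1].copy(); o[bed]=(255,0,0); o[red]=(0,255,0); cv2.imwrite(f'pics/seg_{c}.png',o)
a=cv2.imread('pics/seg_side.png')[130:330,210:370];b=cv2.imread('pics/seg_top.png')[100:300,210:370]
cv2.imwrite('pics/seg.png',cv2.resize(np.hstack([a,b]),None,fx=2.4,fy=2.4,interpolation=0))
```

```text
side paddle n 166 mean [ 0.5184 -0.143   0.2834] plane [-0.305   0.1797  0.2833]
bed 2578 ((658.7820434570312, -233.8951416015625), (454.3305969238281, 339.4060974121094), 36.12543869018555) [[ 375.245  -230.7476]
 [ 575.3435 -504.8955]
 [ 942.3191 -237.0426]
 [ 742.2206   37.1052]]
  return _methods._mean(a, axis=axis, dtype=dtype,
  ret = um.true_divide(
Traceback (most recent call last):
IndexError: index -1 is out of bounds for axis 0 with size 0
```

```bash
cat > meas.py <<'E'
from h import *
np.set_printoptions(precision=4,suppress=True)
def cloud(f):
    v,u=np.mgrid[0:420,0:560]; d=f['depth']; K=f['camera_matrix']
    c=np.stack([(u-K[0,2])/K[0,0]*d,-(v-K[1,2])/K[1,1]*d,-d,np.ones_like(d)],-1)
    return (c@f['extrinsics'].T)[...,:3]
def redpts(f):
    P=cloud(f); im=f['img'].astype(int)
    m=(np.hypot(P[...,0]-.55,P[...,1]+.17)<.25)&(f['depth']>0)&(im[...,0]>2.2*im[...,1])&(im[...,0]>2.2*im[...,2])&(im[...,0]>90)&(P[...,2]>.1)
    m=cv2.erode(m.astype(np.uint8),np.ones((3,3)))>0
    return P[m],m
E
python3 - <<'E'
from meas import *
for c in ['side','top']:
    f=grab(c); P=cloud(f)
    R,red=redpts(f); m=R.mean(0)
    s=np.linalg.lstsq(np.c_[R[:,:2]-m[:2],np.ones(len(R))],R[:,2],rcond=None)[0]
    g=s[:2];print(c,'paddle n',len(R),'mean',m,'slope',np.arctan(np.hypot(*g)),'az',np.degrees(np.arctan2(g[1],g[0])))
    r2=cv2.minAreaRect((R[:,:2]*1000).astype(np.float32)); print(r2)
    hsv=cv2.cvtColor(f['img'],cv2.COLOR_RGB2HSV).astype(int)
    bed=(abs(P[...,2]-.014)<.0055)&(hsv[...,1]>35)&(hsv[...,0]>12)&(hsv[...,0]<35)&(np.hypot(P[...,0]-.62,P[...,1]+.2)<.16)
    bed=cv2.morphologyEx(bed.astype(np.uint8),cv2.MORPH_OPEN,np.ones((2,2)))
    B=P[bed>0]; 
    rect=cv2.minAreaRect((B[:,:2]*1000).astype(np.float32)); print('bed',len(B),rect); print(cv2.boxPoints(rect))
    o=f['img'][:,:,::-1].copy(); o[bed>0]=(255,0,0); o[red]=(0,255,0); cv2.imwrite(f'pics/seg_{c}.png',o)
a=cv2.imread('pics/seg_side.png')[130:330,210:370];b=cv2.imread('pics/seg_top.png')[100:300,210:370]
cv2.imwrite('pics/seg.png',cv2.resize(np.hstack([a,b]),None,fx=2.4,fy=2.4,interpolation=0))
E
```

```text
side paddle n 337 mean [ 0.514  -0.1414  0.2853] slope 0.3471108422251342 az 149.5990316430948
((514.3759765625, -141.2487030029297), (30.87779426574707, 53.7373161315918), 62.497249603271484)
bed 1882 ((776.0078125, -258.3423156738281), (186.86631774902344, 614.8490600585938), 73.8816909790039)
[[ 454.7289 -262.7549]
 [1045.4086 -433.4504]
 [1097.2866 -253.9297]
 [ 506.6071  -83.2343]]
top paddle n 367 mean [ 0.5105 -0.1435  0.2852] slope 0.3818381926158245 az 150.12992711982537
((510.2745361328125, -142.43710327148438), (30.604549407958984, 50.61439514160156), 58.99073028564453)
bed 1439 ((528.7193603515625, -228.4362335205078), (138.61367797851562, 332.07916259765625), 57.43739700317383)
[[ 351.4781 -197.4824]
 [ 631.3558 -376.2143]
 [ 705.9606 -259.3901]
 [ 426.0829  -80.6582]]
```

View pics/seg.png

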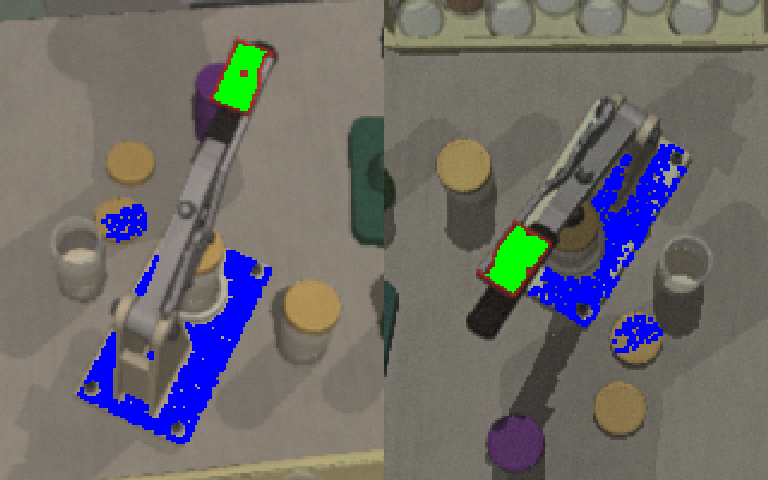

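Run:
```python
from meas import *
def onz(f,uv,z):
    a=pt(f,uv,0.5);b=pt(f,uv,1.5); return a+(b-a)*(z-a[2])/(b[2]-a[2])
f=grab('side')
L,B,Rr=[onz(f,u,.014)[:2] for u in [(242.5,295.8),(287.1,314.6),(322.9,241.3)]]
print(L,B,Rr,np.linalg.norm(L-B),np.linalg.norm(Rr-B))
ax=(Rr-B)/np.linalg.norm(Rr-B); print('az',np.degrees(np.arctan2(ax[1],ax[0])))
for a in (np.degrees(np.arctan2(ax[1],ax[0])),149.8):
    o=np.array([np.cos(np.radians(a)),np.sin(np.radians(a))]);n=np.array([-o[1],o[0]])
    org=(L+B)/2+.045*o; p=np.array([.5122,-.1425])-org
    print(a,'org',org,'paddle out',p@o,'lat',p@n,'lever',np.arctan2(.284-.15,p@o)-np.arctan2(20,229),'rad',np.hypot(.134,p@o))
t=grab('top')
B2=onz(t,(210+(585-384)/2.4,100+327/2.4),.014); C2=onz(t,(210+(690-384)/2.4,100+153/2.4),.014); print('top corners outward-right',B2,Rr,'back',C2,L)
```

```text
[ 0.6868 -0.3038] [ 0.7405 -0.2037] [ 0.5587 -0.0972] 0.11357744561299657 0.21069052249904052
az 149.63919333353115
149.63919333353115 org [ 0.6748 -0.231 ] paddle out 0.1850080905312285 lat 0.0058426420006850305 lever 0.539729190374848 rad 0.22843816135228204
149.8 org [ 0.6747 -0.2311] paddle out 0.18502358261214658 lat 0.005197077798431407 lever 0.5396894114179809 rad 0.22845070829969827
top corners outward-right [ 0.4867 -0.2031  0.014 ] [ 0.5587 -0.0972] back [ 0.6737 -0.3109  0.014 ] [ 0.6868 -0.3038]
```

```bash
cat > plan.py <<'E'
from meas import *
from scipy.spatial.transform import Rotation as Ro
az=np.radians(149.7); o=np.array([np.cos(az),np.sin(az),0]); Z=np.array([0,0,1.]); n=np.cross(Z,o)
H=np.array([.5122,-.1425,0])-.1862*o+.15*Z
SG=1
def pose(th,down,lift=0.,tilt=1.0,dx=0.):
    """down 0..1 paddle travel; lift: m above the face; returns TCP pos, quat"""
    a=.229+.004*down+dx; b=.020-.025*down
    u=o*np.cos(th)+Z*np.sin(th); w=-o*np.sin(th)+Z*np.cos(th)
    face=H+a*u+b*w
    s=(th-.17-.18*down)*tilt
    N=-o*np.sin(s)+Z*np.cos(s)
    y=-N; z=SG*n; x=np.cross(y,z)
    return face+N*(.022+lift), Ro.from_matrix(np.c_[x,y,z]).as_quat()
E
python3 - <<'E'
import plan; from plan import *
f=grab('side');P=cloud(f)
for u in [(428,57),(397,130),(465,108),(430,125),(425,150),(405,95)]: print(u,pt(f,u))
print('hinge',H,r.observe()['time_s'])
for SG in (1,-1):
    plan.SG=SG
    for th,d,l in [(.54,0,.1),(.54,0,.01),(.54,1,0),(.3,1,0),(0,1,0),(-.04,1,0),(0,0,.08)]:
        p,q=pose(th,d,l); print(SG,th,d,p,q,r.ik(p,q))
E
```

```text
(428, 57) [0.4356 0.074  0.4743]
(397, 130) [0.4728 0.0424 0.3206]
(465, 108) [0.4848 0.1588 0.3874]
(430, 125) [0.4371 0.1298 0.2886]
(425, 150) [0.4871 0.1124 0.2665]
(405, 95) [-0.1489  0.3245 -0.2118]
hinge [ 0.673  -0.2364  0.15  ] 1.65
1 0.54 0 [ 0.5503 -0.1648  0.3986] [ 0.0561  0.7049 -0.6369 -0.3072] [-0.5057  0.3968  1.0349  0.0096  2.0797  1.5971]
1 0.54 0 [ 0.5222 -0.1484  0.3147] [ 0.0561  0.7049 -0.6369 -0.3072] [-0.5045  0.3186  1.2949  0.0093  1.8981  1.5965]
1 0.54 1 [ 0.5018 -0.1364  0.2871] [ 0.1192  0.697  -0.6619 -0.2487] [-0.5012  0.131   1.5384  0.0052  1.6621  1.5984]
1 0.3 1 [ 0.4786 -0.1228  0.2361] [-0.2018 -0.6777  0.6869  0.1677] [-0.4953 -0.0932  1.8567 -0.0017  1.3281  1.6047]
1 0 1 [ 0.4653 -0.1151  0.1657] [-0.3008 -0.6399  0.7043  0.0631] [-0.4858 -0.2896  2.2046 -0.0192  0.877   1.6235]
1 -0.04 1 [ 0.4649 -0.1149  0.156 ] [-0.3135 -0.6338  0.7054  0.049 ] [-0.4844 -0.3046  2.2457 -0.0233  0.8109  1.628 ]
1 0 0 [ 0.4603 -0.1122  0.2705] [-0.2421 -0.6644  0.6958  0.1262] [-0.4907 -0.2696  1.9486 -0.0067  1.2927  1.6103]
-1 0.54 0 [ 0.5503 -0.1648  0.3986] [-0.6369  0.3072 -0.0561  0.7049] [-0.5057  0.3968  1.0349  0.0096  2.0797 -1.5445]
-1 0.54 0 [ 0.5222 -0.1484  0.3147] [-0.6369  0.3072 -0.0561  0.7049] [-0.5045  0.3186  1.2949  0.0093  1.8981 -1.5451]
-1 0.54 1 [ 0.5018 -0.1364  0.2871] [-0.6619  0.2487 -0.1192  0.697 ] [-0.5012  0.131   1.5384  0.0052  1.6621 -1.5432]
-1 0.3 1 [ 0.4786 -0.1228  0.2361] [ 0.6869 -0.1677  0.2018 -0.6777] [-0.4953 -0.0932  1.8567 -0.0017  1.3281 -1.5369]
-1 0 1 [ 0.4653 -0.1151  0.1657] [ 0.7043 -0.0631  0.3008 -0.6399] [-0.4858 -0.2896  2.2046 -0.0192  0.877  -1.5181]
-1 -0.04 1 [ 0.4649 -0.1149  0.156 ] [ 0.7054 -0.049   0.3135 -0.6338] [-0.4844 -0.3046  2.2457 -0.0233  0.8109 -1.5136]
-1 0 0 [ 0.4603 -0.1122  0.2705] [ 0.6958 -0.1262  0.2421 -0.6644] [-0.4907 -0.2696  1.9486 -0.0067  1.2927 -1.5313]
```

```bash
sed -i 's/^SG=1/SG=-1/' plan.py
python3 - <<'E'
from plan import *
r.set_gripper(0.0)
p=r.observe()['tool_pos']; r.move_l([p[0],p[1],.40],v=.25)
r.goto(*pose(.54,0,.08))
P,q=pose(.54,0,.02); r.move_l(P,q,v=.1)
s=r.observe(); print(s['time_s'],s['tool_pos'],P,s['force'],s['gripper_width'])
a=grab('side')['img'][110:250,230:370];b=grab('top')['img'][150:290,190:330]
cv2.imwrite('pics/hover.png',cv2.resize(np.hstack([a,b])[:,:,::-1],(800,400),interpolation=3))
E
```

```text
6.5333 [ 0.5256 -0.1506  0.3247] [ 0.5254 -0.1502  0.324 ] [-1.0113  0.0955 -0.0735] 0.0004717929713263908
```

View pics/hover.png

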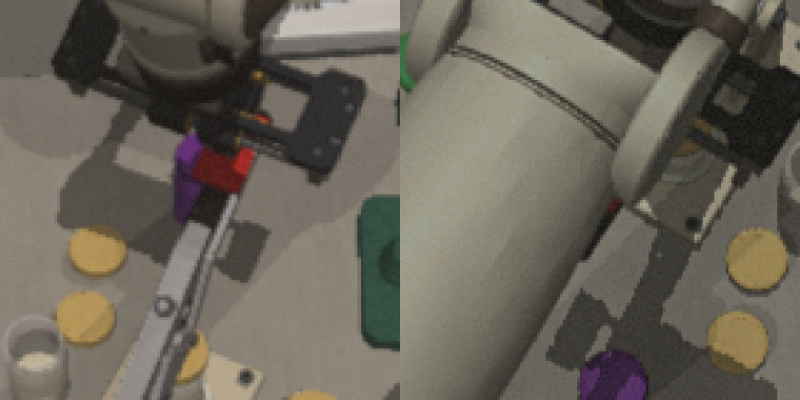

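Side view: the closed fingertips hover at (220,130) in the crop, just over the red paddle (222,168) and inside its width. I'll press now.

Run:
```python
from plan import *
def st(tag):
    s=r.observe(); print(tag,round(s['time_s'],2),s['tool_pos'],'F',s['force'],'tq',s['wrist_torque']); return s
st('hover')
for d,l in [(0,.006),(.15,0),(.5,0),(1,0)]:
    P,q=pose(.54,d,l); print(r.move_l(P,q,v=.05,threshold=20)); st((d,l))
for th in np.arange(.48,.11,-.06):
    P,q=pose(th,1); hit=r.move_l(P,q,v=.06,threshold=25); s=st(round(th,2))
    if hit: print('HIT'); break
```

```text
hover 6.63 [ 0.5258 -0.1506  0.325 ] F [ 0.0059  0.1691 -0.8869] tq [-0.0607 -0.2623  0.006 ]
False
(0, 0.006) 7.07 [ 0.5207 -0.1475  0.3106] F [ 0.6216  0.0271 -0.4179] tq [-0.0503 -0.3169 -0.0082]
False
(0.15, 0) 7.41 [ 0.5166 -0.145   0.3031] F [ 0.2276 -0.3467  1.1527] tq [-0.0468 -0.3328 -0.0555]
False
(0.5, 0) 7.75 [ 0.5105 -0.1414  0.2971] F [0.4366 1.587  2.4571] tq [ 0.1635 -0.0026 -0.0049]
False
(1, 0) 8.18 [ 0.5018 -0.1363  0.2875] F [-1.6317  0.8728  3.0024] tq [ 0.184  -0.0357 -0.0301]
0.48 8.57 [ 0.4951 -0.1325  0.275 ] F [0.5879 1.2616 1.7443] tq [ 0.1955 -0.0644 -0.0405]
0.42 8.96 [ 0.4889 -0.1289  0.2624] F [0.0914 0.982  1.9036] tq [ 0.0942 -0.0707  0.0338]
0.36 9.35 [ 0.4834 -0.1257  0.2495] F [-0.1021  0.3291  2.4313] tq [ 0.1263 -0.0843  0.0143]
0.3 9.74 [ 0.4786 -0.1229  0.2362] F [-0.0423  1.3013  1.4031] tq [ 0.1556 -0.0689  0.0031]
0.24 10.13 [ 0.4745 -0.1205  0.2226] F [-0.8511  0.4023  2.781 ] tq [ 0.146   0.0454 -0.0071]
0.18 10.53 [ 0.471  -0.1185  0.2086] F [-0.8631  0.5059  1.7749] tq [0.1901 0.0958 0.003 ]
0.12 10.92 [ 0.4683 -0.1169  0.1946] F [-1.0165  1.556   1.9689] tq [ 0.1472  0.1089 -0.0354]
```

Run:
```python
from plan import *
f=grab('side'); a=f['img'][110:310,200:400]; R,m=redpts(f); print(len(R),R.mean(0) if len(R) else '')
b=grab('top')['img'][110:310,190:390]
cv2.imwrite('pics/mid.png',cv2.resize(np.hstack([a,b])[:,:,::-1],(800,400),interpolation=3))
```

```text
56 [ 0.4928 -0.1262  0.1779]
```

View pics/mid.png

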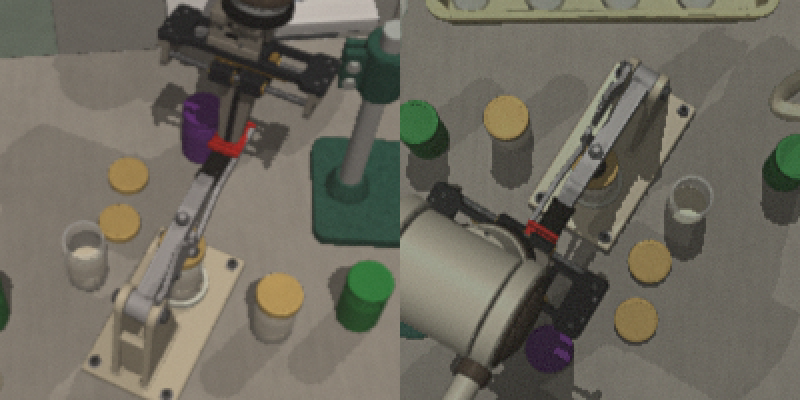

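The lever has come down with the fingers on the paddle (crop 230,140). Now the final press, in small steps with force checks.

Run:
```python
from plan import *
F0=None
for th in np.arange(.105,-.08,-.01):
    P,q=pose(th,1); hit=r.move_l(P,q,v=.025,threshold=30); s=r.observe()
    print(round(th,3),round(s['time_s'],2),'err',np.round((s['tool_pos']-P)*1e3,1),'F',s['force'],hit)
    if hit or np.linalg.norm(s['force'])>28: break
f=grab('side'); a=f['img'][110:310,200:400]
b=grab('top')['img'][110:310,190:390]
cv2.imwrite('pics/low.png',cv2.resize(np.hstack([a,b])[:,:,::-1],(800,400),interpolation=3))
```

```text
0.105 11.31 err [ 0.2 -0.1  0.1] F [0.2698 0.1395 1.5557] False
0.095 11.56 err [ 0. -0. -0.] F [ 0.3967 -0.0198  2.5791] False
0.085 11.81 err [-0.1  0.  -0.1] F [-0.5381 -0.2671  1.7113] False
0.075 12.06 err [ 0.1 -0.   0.6] F [-3.4927  1.2619  6.3845] False
0.065 12.31 err [ 0.1 -0.1  0.9] F [-4.4433  2.452   9.0287] False
0.055 12.56 err [ 0.1 -0.1  1. ] F [-5.6422  1.897  10.3895] False
0.045 12.81 err [ 0.1 -0.   1. ] F [-5.5574  1.4523  9.1668] False
0.035 13.06 err [ 0.1 -0.   1. ] F [-4.9728  2.5195 10.5173] False
0.025 13.31 err [ 0.1 -0.   1. ] F [-5.5856  2.3588  8.926 ] False
0.015 13.56 err [ 0. -0.  1.] F [-7.4614  2.25   10.9691] False
0.005 13.81 err [ 0.  -0.   1.1] F [-8.5676  4.1843 12.4457] False
-0.005 14.06 err [0.  0.  1.7] F [-13.0149   5.01    18.1373] False
-0.015 14.31 err [-0.   0.1  2.6] F [-19.4718   8.574   27.2114] False
```

A 10 N plateau from about 0.075 to 0.02, then a steep rise to 34 N: the expected friction stroke of about 0.055 rad followed by the hard seat. Now I retreat along the paddle normal.

Run:
```python
from plan import *
for l in (.01,.06):
    P,q=pose(.0,1,l); r.move_l(P,q,v=.08)
p=r.observe()['tool_pos']; r.move_l(p+np.array([-.02,.0,.12]),v=.15)
r.goto([.25,-.45,.36],[-0.0982,0.7009,-0.6996,0.0983])
s=r.observe(); print(s['time_s'],s['tool_pos'],s['force'])
for c in ('side','top'):
    f=grab(c,c+'1.png'); R,_=redpts(f); m=R.mean(0)
    k=np.linalg.lstsq(np.c_[R[:,:2]-m[:2],np.ones(len(R))],R[:,2],rcond=None)[0]
    out=(m-H)@o; sl=-np.arctan(k[:2]@o[:2]*-1)
    print(c,len(R),m,'out',out,'lever',np.arctan2(m[2]-.001-.15,out)-np.arctan2(20,229),'slope',np.arctan(k[:2]@o[:2]),'->lever',np.arctan(k[:2]@o[:2])+.17)
a=cv2.imread('pics/side1.png')[110:310,200:400];b=cv2.imread('pics/top1.png')[90:290,190:390]
cv2.imwrite('pics/end.png',cv2.resize(np.hstack([a,b]),(800,400),interpolation=3))
```

```text
17.9 [ 0.2506 -0.4494  0.3598] [ 0.7815 -0.3061  0.3126]
side 194 [ 0.4788 -0.1206  0.1724] out 0.22610256777175558 lever 0.00746411314194427 slope -0.20355997313964075 ->lever -0.033559973139640736
top 304 [ 0.4732 -0.1214  0.1715] out 0.23057638733734515 lever 0.0014730301814442487 slope -0.16092942652267686 ->lever 0.009070573477323152
```

View pics/end.png

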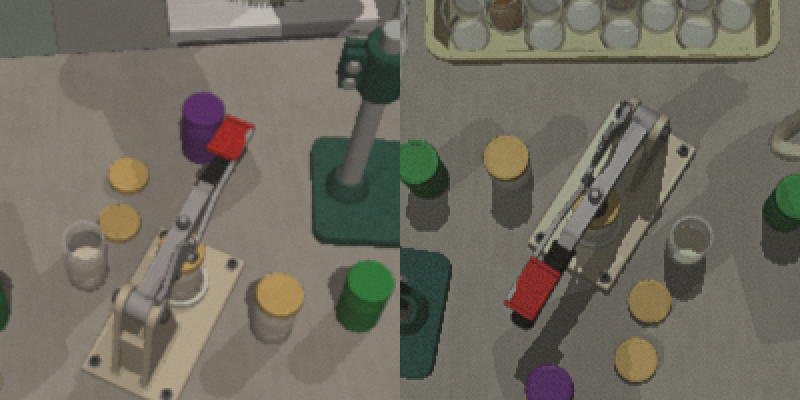

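The lever is down at about 0.00 rad on the lid, the paddle has sprung back up (side crop 230,138), and the jars and spare lids look unmoved.

```bash
python3 -c "
from workcell import r
print(r.job_done(), r.observe()['time_s'])"
```

```text
the job is handed in; nothing more can be done
the job is handed in; nothing more can be done
```

The lid is pressed fully home as far as I can measure, and the lever is down on it with the fingers clear. I handed the job in at about 18 s of the 35 s limit.

- **Press:** with closed fingertips I pushed the red paddle down and kept it down. I then followed the lever from about 0.54 rad down to the lid.
- **Force:** it held at about 10–12 N while the lid slid on. It then rose steeply to about 34 N, which I took as the lid reaching its seat, and I stopped there and withdrew.
- **Lever angle afterwards:** the paddle's position puts it at 0.007 rad (side camera) and 0.001 rad (top camera). The paddle's slope is a rougher measure and gives -0.03 and 0.01 rad. All agree with the lid being home at about 0.0.
- **Surroundings:** by eye in the last pictures, the other jars and spare lids had not moved, and the tool force was near zero.
- **Not checked:** I did not measure the remaining lid gap directly. My early bed-corner estimates differed by about 5–10 mm between the cameras, so I set the press position from the paddle and the given lever lengths.

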